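Take the charged battery pack off its charger

TASK

The battery pack in the charger with the green lamp is charged: slide that charger's switch over to off, then squeeze the pack's orange snap tab in, draw the pack up out of its sloping socket, and set it down standing upright in the empty bay of the blue tray before you let go. Leave the other charger with the red lamp switched on with its pack in place, and do not disturb the jar in the tray's other bay.

Things in the scene. Friction and masses are not known exactly. Their poses are not given: they have to be found in the camera images.
- charger_ready: fixed dark bench charger with the GREEN lamp. Origin on the table under its socket, z up. Base block x -60 to 105, y -52 to 52 mm, 30 mm high. The socket's axis leans 30 deg (0.524 rad) from vertical towards -x (roughly towards the robot). On the base's flat deck at the +x end: the lamp (20 mm disc, x 85, y 38 mm) and the switch
- charger_busy: the same kind of charger with the RED lamp, same frame; to be left alone. Either charger may be the left one
- pack_ready: loose cream battery pack with dark bands, 320 to 560 g, 50 (x) x 42 (y) x 100 mm (z), leaning in the green-lamp charger's socket: lower 45 mm inside, 55 mm standing out. Origin: centre of its underside; z along it to its top; x towards its orange tab (up and away from the robot at the start); y as the charger's. The face opposite the tab (x = -25 mm) is plain
- pack_busy: the identical pack in the red-lamp charger, same frame; must stay there
- tab_ready (a joint): travel of pack_ready's orange tab, m: 0 out, grows as pressed in, stop at 0.009. Its nose (pack z 23 to 34 mm, 6.5 mm proud of the +x face) is caught under a lip in the socket until the tab is in by 0.007 to 0.009. Spring 3 N at rest, 6.6 N fully in; springs back when let go
- tabface_ready (a point): centre of the outer face of pack_ready's orange press pad, on the pack's +x face, 76 mm above its underside. Pad 24 mm wide (y), z 62 to 90 mm, 9.5 mm proud. Pad to plain face: 59.5 mm, 50.5 when pressed. Pinching these two between the fingers presses the tab; pulling along the pack's own z then frees it
- switch_ready (a joint): slide switch of the green-lamp charger, m: about 0 = on, 0.016 (end stop) = off; grows as the white knob slides towards the charger's +y, towards the lamp. Friction about 2 N; stays where left
- switchtop_ready (a point): top centre of that white switch knob, 14 (x) x 12 (y) x 18 mm high, its top 49 mm above the table, on the deck at the charger's x = 85 mm; y = -8 mm when on, +8 mm when off. Deck is clear for 38 mm on the knob's -y side
- switch_busy (a joint): the same switch on the red-lamp charger, about 0 = on; to be left on
- socket_ready (a point): centre of the floor of the green-lamp charger's socket, where the pack's underside rests, 47 mm above the table over the charger's origin. The socket is 45 mm deep along its leaning axis, 54 x 46 mm inside (2 mm clear of the pack all round)
- socket_busy (a point): the same point of the red-lamp charger
- tray: fixed blue open tray 130 (x) x 210 (y) x 25 mm high, walls and floor 5 mm, origin under its centre, z up; a wall at y = 0 parts it in two bays, each 120 x 100 mm inside
- bay (a point): centre of the floor (5 mm above the table) of the tray's empty bay, on the tray's -y side; axes as the tray's
- jar: loose clear jar with a steel lid, 52 mm diameter, 75 mm high, standing in the tray's other bay (+y side); origin under its centre
Mind the look-alikes: they are no part of the job. What is shaped like the pack_ready but pink or purple is not meant.

How it is judged:
By the outcome, as a careful person would: the job done as asked, in the order asked, and still so for the second after the job is handed in, with the robot touching nothing.
It also fails if it takes over 54 s, if anything falls off the work surface, if the arm or the gripper's body presses on something with over 40 N, if the wrist force passes 120 N, or if a joint passes its speed limit or range.

ROBOT

A 6-joint arm with a two-finger parallel gripper is mounted at the origin on the work surface. World frame = base frame: x ahead of the robot, y to its left, z up, the work surface at z = 0. Lengths are in mm, angles in rad, forces in N, time in s.
With the tool pointing down it reaches from about 300 to 775 mm from the base axis. Payload 14.6 kg.
Tool frame: the origin (TCP) lies on the centre line of the jaws, within the pads' length; the fingertips stand 11 mm ahead of it and the grasp point (between the pads) lies 8 mm behind it; x points along the fingers, y is the direction in which the jaws open and shut, and the axes are right-handed (so a half turn about x gives the same grasp; the last joint's range is limited). The gripper opens to 94 mm and grips with 3 to 60 N. Pads are 16 mm wide; open, the fingers measure 119 mm over their backs; the gripper's body (75 mm by 177 mm) begins 78 mm behind the grasp point.
Start: joints at [1.226, 0.3, 1.521, -0, 1.321, -0.067], TCP at [150.83, 528.904, 216.446] pointing down, gripper open.
Joint ranges: [-3.03, 3.03], [-0.79, 2.21], [0.23, 2.52], [-1.04, 4.18], [0, 3.07], [-2.55, 2.55]. Speed limits (rad/s): [2.22, 2.22, 2.57, 3.14, 3.14, 3.14].

INTERFACE

Orientations are given as [roll, pitch, yaw] about the fixed x, y, z axes, in that order (R = Rz(yaw) Ry(pitch) Rx(roll)).
In Python, from cell import manip gives the robot as it stands.
- The arm moves only by the shell command python3 -m handwheel 'ROWS' [OPENING] [FORCE]. ROWS is JSON, a list of rows, each a list of 2 entries, a list of its own where there are three numbers: the shift along the tool's x, y, z in mm, then the turn about the tool's x in rad. In form: [[[x, y, z], spin], ...]. A call has exactly 10 rows; each row shifts and turns the commanded pose from where the row before left it, along the tool's axes as they then stand; what a row does not reach is not made up. A row lasts 1/8 s, in which the tool goes at most 62.5 mm and 10.7 degrees, less where a joint would pass 70% of its speed; a pose out of reach is approached as far as the arm can. A call with a gripper value outside its range is refused whole. OPENING is the closure in counts, from 0 (fully open) to 255 (shut), set as the call begins (- or left out, the last holds). The fingers move at their own pace and stop on an object; FORCE is the grip in N (left out, the last holds). Time passes only in rows, so rows that do not move let the fingers close, or fill a call up. It gives the time, the measured TCP pose, the force and the opening at its end, in the units of the state.
- manip.read_state(): the state, without advancing time (a new reading comes with each control period).
- manip.camera(name): name is "scene" or "side" or "wrist"; returns a dict with "pixels" (384x512x3 uint8, red, green, blue), "z_map" (384x512 float32, mm along the optical axis (not along the pixel's ray), 0 where there is no reading), "mtx" (3x3 intrinsics, pixels), "xyz" and "orientation" of the camera in the world. Camera axes: x right, y up, looking along -z (the intrinsics and any distortion apply to the point x, -y, -z); pixel columns grow to the right and rows downward; lengths in mm; the calibration is good to about 2 mm. A picture is of the moment at which its call begins.
- manip.sign_off(): hands the job in, once; it reports no verdict.
Trained networks look in the newest picture that a camera, given by its name, has taken for a name from the list of things; names that differ only in an ending like _2 or _b are one class to them, and where a whole thing is asked for, a point or a joint stands for the part that bears it (a point fixed in the world has none). Each returns a list of dicts, best first, with "confidence" (0 to 1); they miss things now and then, are a little off and sometimes report something else, mostly with a low value. They report only what shows in the picture. A call takes as long as a camera call. They do not tell look-alikes from the thing itself.
- manip.cut_out(target, camera): "region" (384x512 bool, what is visible of it) and "centre" ([column, row] in pixels, amid what is visible of it).
The state is a dict: "clock": time; "joints": joint angles; "qd": joint speeds; "effort": joint torques, N m; "eef_pos": TCP position; "eef_rot": TCP orientation; "wrist_force": force on the tool from outside, world axes, zero at the start; "moment": the same for the moment, N m; "finger_gap": finger opening in mm.
Only numpy, scipy, OpenCV 4.12 (cv2) and the standard library are available. Lean on these libraries where they do the work, as an engineer would, in place of code of your own. Each camera call takes 0.05 s, during which the arm holds its last target. There are 200 camera calls.

## Working session

There is one attempt and no reset: what is moved stays moved. The work goes in short steps, Python scripts to look and compute and a shell command to move; the robot and the scene stay as the last step left them, time stands still between calls to the robot, and variables do not carry over. Pictures are saved under pics/ and viewed, about 8 in all and at most 12, crops included, and the job is handed in when it is done.

```bash
mkdir -p pics; ls
python3 - <<'E'
from cell import manip
import cv2,numpy as np
a=[]
for n in("scene","side"):
    c=manip.camera(n);a.append(c["pixels"][:,:,::-1]);print(n,c["mtx"],c["xyz"],c["orientation"])
    np.savez(f"{n}.npz",**c)
    for t in("charger_ready","pack_ready","tray","jar","switch_ready","tab_ready"):
        print(t,[(round(d["confidence"],2),np.round(d["centre"]).tolist(),int(d["region"].sum())) for d in manip.cut_out(t,n)])
cv2.imwrite("pics/a.png",cv2.resize(np.vstack(a),(800//1*1,1200))[:600]);cv2.imwrite("pics/b.png",cv2.resize(a[1],(800,600)))
cv2.imwrite("pics/a.png",cv2.resize(a[0],(800,600)))
print(manip.read_state())
E
```

```text
pics
scene [[361.7703185    0.         258.634652  ]
 [  0.         361.7703185  192.02996518]
 [  0.           0.           1.        ]] [789.21761745 374.1744397  880.74651678] [ 0.58626772 -0.01052576  2.54433189]
charger_ready [(0.96, [197.0, 167.0], 1909)]
pack_ready [(0.94, [212.0, 208.0], 799), (0.61, [214.0, 140.0], 498), (0.56, [194.0, 122.0], 546), (0.56, [264.0, 160.0], 708)]
tray [(0.79, [359.0, 317.0], 4803)]
jar [(0.95, [375.0, 341.0], 662)]
switch_ready [(0.21, [264.0, 235.0], 2356)]
tab_ready [(0.67, [376.0, 339.0], 697), (0.5, [265.0, 165.0], 89)]
side [[370.78889959   0.         254.16532361]
 [  0.         370.78889959 189.52714238]
 [  0.           0.           1.        ]] [  12.44802615 -579.3880411   791.93417614] [ 0.8161477   0.01356165 -0.72969321]
charger_ready [(0.78, [341.0, 252.0], 2070)]
pack_ready [(0.97, [303.0, 210.0], 700), (0.76, [324.0, 237.0], 657), (0.6, [369.0, 308.0], 1345)]
tray [(0.81, [178.0, 164.0], 1570)]
jar [(0.72, [170.0, 144.0], 370)]
switch_ready [(0.62, [360.0, 236.0], 47), (0.15, [326.0, 239.0], 682)]
tab_ready [(0.59, [335.0, 227.0], 37), (0.54, [373.0, 324.0], 158)]
{'clock': 0.7, 'joints': array([ 1.22641066e+00,  2.99864784e-01,  1.52097488e+00,  4.70455765e-05,
        1.32071334e+00, -6.66153367e-02]), 'qd': array([-0.00042527,  0.00251377,  0.00195768,  0.00101579,  0.0012584 ,
        0.00054502]), 'effort': array([-3.62627952e-04, -5.31579959e+01, -3.52885866e+01,  7.08410167e-02,
        2.12640327e-02, -9.34659965e-05]), 'eef_pos': array([150.81554049, 528.91638732, 216.47554442]), 'eef_rot': array([2.35910427, 1.57073591, 2.0813223 ]), 'wrist_force': array([-0.15690959, -0.10941322, -0.10996926]), 'moment': array([ 0.01680662, -0.0367058 ,  0.052908  ]), 'finger_gap': 94.02593117605187}
```

View pics/a.png

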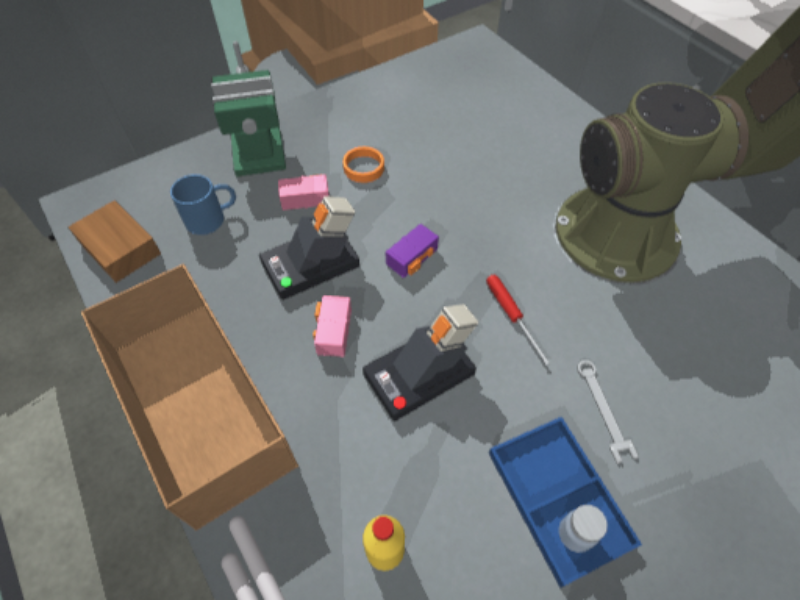

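View pics/b.png

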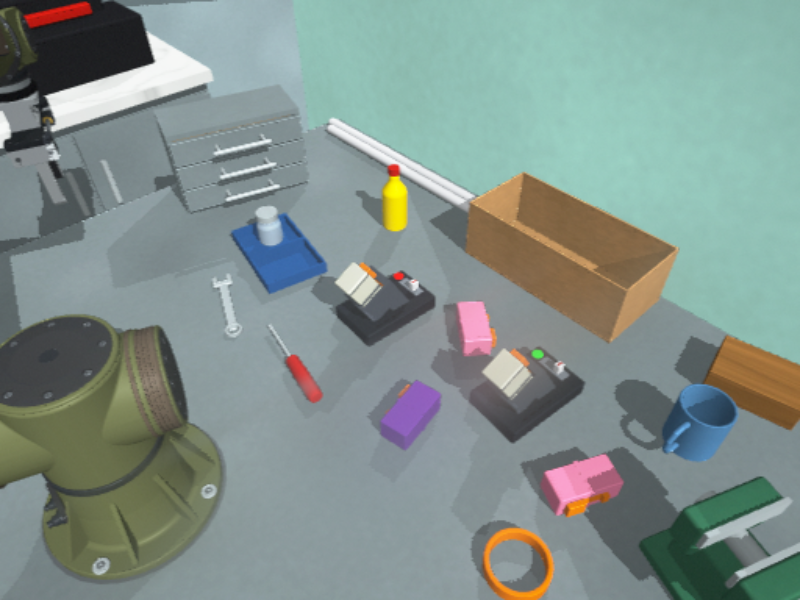

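The image shows two chargers. In scene.png the green-lamp charger has its lamp at (286,282) and pack at (335,212), and the red-lamp one has its lamp at (400,403). In side.png the green lamp is at (538,354). The pink and purple packs on the table are look-alikes. The tray's empty bay is at (540,465) and the jar is at (583,528).

```bash
cat > h.py <<'E'
import numpy as np,cv2
from scipy.spatial.transform import Rotation as Ro
def world(c,uv=None):
    K=c["mtx"];z=c["z_map"];v,u=np.mgrid[0:384,0:512]
    p=np.stack([(u-K[0,2])/K[0,0]*z,-(v-K[1,2])/K[1,1]*z,-z],-1)
    w=p@Ro.from_euler('xyz',np.ravel(c["orientation"])).as_matrix().T+c["xyz"]
    w[z<=0]=np.nan
    return w
def hsv(c): return cv2.cvtColor(c["pixels"],cv2.COLOR_RGB2HSV).astype(int)
E
python3 - <<'E'
from h import *
big={}
for n in("scene","side"):
    c=dict(np.load(n+".npz"));w=world(c);H=hsv(c);h,s,v=H[...,0],H[...,1],H[...,2]
    print(n,"table z",np.nanmedian(w[...,2][(abs(w[...,0]-450)<250)&(abs(w[...,1])<300)]))
    g=(h>50)&(h<75)&(s>150)&(v>150)
    r=((h<6)|(h>174))&(s>170)&(v>170)
    for nm,m in(("green",g),("red",r)):
        k,l,st,ce=cv2.connectedComponentsWithStats(m.astype(np.uint8))
        for i in range(1,k):
            if st[i,4]>8: print(nm,ce[i],st[i,4],np.nanmedian(w[l==i],0))
    L=np.nanmean(w[g],0) if g.sum()<400 else None
    # around green lamp
    k,l,st,ce=cv2.connectedComponentsWithStats(g.astype(np.uint8))
    cand=[np.nanmedian(w[l==i],0) for i in range(1,k) if 20<st[i,4]<400]
    cand=[p for p in cand if abs(p[2]-35)<15]
    print(cand)
    L=cand[0]
    d=np.hypot(w[...,0]-L[0],w[...,1]-L[1])
    m=(d<80)&(w[...,2]>40)&(w[...,2]<56)&(s<60)&(v>140)
    print("knob",m.sum(),np.nanmedian(w[m],0), np.nanmin(w[m],0),np.nanmax(w[m],0))
    m=(d<190)&(w[...,2]>95)&(s<90)&(v>110)
    print("pack",m.sum(),np.nanmean(w[m],0),np.nanmin(w[m],0),np.nanmax(w[m],0))
    m=(h>105)&(h<125)&(s>120)&(w[...,2]<32)&(w[...,1]>0)
    k,l,st,ce=cv2.connectedComponentsWithStats(m.astype(np.uint8));i=1+st[1:,4].argmax();t=w[l==i]
    print("tray",len(t),cv2.minAreaRect(t[:,:2].astype(np.float32)))
    big[n]=w
E
```

```text
scene table z 0.19132967923405886
green [183.29411765 180.76470588] 17 [ 622.03740079 -237.86522167   33.6351707 ]
red [322.59883721 189.59302326] 172 [304.87159715   3.92593036  23.59989642]
red [255.11363636 257.20454545] 44 [582.99046583  71.38842821  32.98547042]
red [244.54615385 337.32307692] 130 [719.88988356 237.92598272 149.69900986]
[]Traceback (most recent call last):
  File "<stdin>", line 18, in <module>
IndexError: list index out of range
```

```bash
cat > fit.py <<'E'
from h import *
from scipy.optimize import least_squares
def sdf(p,lo,hi):
    c=(np.array(lo)+hi)/2;h=(np.array(hi)-lo)/2;q=abs(p-c)-h
    return np.linalg.norm(np.maximum(q,0),axis=1)+np.minimum(q.max(1),0)
RP=Ro.from_euler('y',-np.pi/6).as_matrix()  # pack axes in charger frame
def loc(p,x):
    c,s=np.cos(x[2]),np.sin(x[2]);d=p[:,:2]-x[:2]
    return np.c_[d[:,0]*c+d[:,1]*s,-d[:,0]*s+d[:,1]*c,p[:,2]]
def res(x,base,pack):
    b=sdf(loc(base,x),[-60,-52,-20],[105,52,30])
    k=sdf((loc(pack,x)-[0,0,47])@RP,[-25,-21,0],[25,21,100])
    return np.r_[b,k]
def fitch(base,pack,x0):
    return least_squares(res,x0,args=(base,pack),loss='soft_l1',f_scale=2,x_scale=[10,10,.1])
E
python3 - <<'E'
from fit import *
B=[];P=[];T=[]
for n in("scene","side"):
    c=dict(np.load(n+".npz"));w=world(c);H=hsv(c);h,s,v=H[...,0],H[...,1],H[...,2]
    d=np.hypot(w[...,0]-580,w[...,1]+230)
    g=(h>45)&(h<80)&(s>120)&(v>110)&(w[...,2]>22)&(w[...,2]<45)&(d<200);print(n,"lamp",g.sum(),np.nanmean(w[g],0))
    dl=np.hypot(w[...,0]-622,w[...,1]+238)
    m=(dl<80)&(w[...,2]>42)&(w[...,2]<56)&(s<70)&(v>130)
    print("knob",m.sum(),np.nanmean(w[m],0))
    mp=(d<140)&(w[...,2]>95)&(s<110)&(v>90);P.append(w[mp]);print("pack",mp.sum(),np.nanmean(w[mp],0))
    mb=(dl<190)&(w[...,2]>6)&(w[...,2]<34)&(v<70);B.append(w[mb]);print("base",mb.sum(),np.nanmean(w[mb],0))
    m=(h>100)&(h<125)&(s>120)&(w[...,2]<32)&(w[...,2]>-5)&(w[...,1]>30)
    k,l,st,ce=cv2.connectedComponentsWithStats(m.astype(np.uint8));i=1+st[1:,4].argmax();t=w[l==i];T.append(t)
    print("tray",len(t),cv2.minAreaRect(t[:,:2].astype(np.float32)), np.nanmean(t,0))
for nm,b,p in (("scene",B[0],P[0]),("side",B[1],P[1]),("both",np.vstack(B),np.vstack(P))):
    for y in(-.3,0.3):
        r=fitch(b,p,[560,-240,y]);print(nm,r.x,r.cost/len(r.fun),np.median(abs(r.fun)))
x=r.x;c,s=np.cos(x[2]),np.sin(x[2])
for q in([85,38],[85,-8]): print(x[0]+c*q[0]-s*q[1],x[1]+s*q[0]+c*q[1])
t=np.vstack(T);print("tray both",cv2.minAreaRect(t[:,:2].astype(np.float32)))
E
```

```text
scene lamp 34 [ 622.74559012 -241.46554408   32.87357188]
knob 22 [ 621.09152967 -284.64772812   47.8403948 ]
pack 376 [ 499.20350116 -258.14658481  122.53328063]
base 595 [ 560.32935622 -232.23231331   24.26692198]
tray 4598 ((455.3931579589844, 323.11090087890625), (215.37240600585938, 143.9829864501953), 79.62944030761719) [459.73095502 322.9561573    8.96076877]
side lamp 31 [ 623.03771621 -242.2766664    34.75894052]
knob 29 [ 616.88994657 -284.62303427   47.62968743]
pack 637 [ 496.66853556 -277.112106    123.42494122]
base 365 [ 556.87414697 -319.52580216   25.50428143]
tray 1532 ((462.33123779296875, 325.7082214355469), (218.87118530273438, 129.83445739746094), 79.36820983886719) [458.17343272 310.04230427  13.09497527]
scene [ 5.34952199e+02 -2.72345556e+02 -8.20668058e-02] 0.8402444204333401 0.932556330958846
scene [ 5.34952199e+02 -2.72345556e+02 -8.20667996e-02] 0.840244420433301 0.932556330958846
side [ 5.36342324e+02 -2.72598089e+02 -7.86959125e-02] 2.6759416915686374 0.9380912419131562
side [ 5.36342329e+02 -2.72598086e+02 -7.86959018e-02] 2.6759416915736622 0.9380938609331437
both [ 5.35824687e+02 -2.72489258e+02 -7.96521936e-02] 1.7941717495247516 0.9040304356516344
both [ 5.35824683e+02 -2.72489259e+02 -7.96522035e-02] 1.7941717495229534 0.9040304356516344
623.5787696133569 -241.3730204722942
619.9186413819654 -287.2271747151736
tray both ((456.4168701171875, 325.89630126953125), (220.60267639160156, 144.1242218017578), 79.2940444946289)
```

```bash
cat >> h.py <<'E'
def plan(xyz,yaw,st=None):
    """shift in tool axes after spinning so jaws (tool y) lie along world yaw (mod pi); prints both spin options"""
    from cell import manip
    st=st or manip.read_state()
    R=Ro.from_euler('xyz',np.ravel(st["eef_rot"]));p=np.ravel(st["eef_pos"])
    y=R.as_matrix()[:,1];cur=np.arctan2(y[1],y[0])
    print("clock",round(float(st["clock"]),2),"pos",p.round(1),"jaw yaw",round(cur,4),"tool x",R.as_matrix()[:,0].round(4),"j6",np.ravel(st["joints"])[5].round(2),"F",np.ravel(st["wrist_force"]).round(1),"gap",round(float(st["finger_gap"]),1))
    d=(cur-yaw+np.pi/2)%np.pi-np.pi/2   # tool x is down: +spin lowers yaw
    for s in (d,):
        R2=R*Ro.from_euler('x',s)
        print("target",np.round(xyz,1),"spin",round(s,4),"shift",R2.inv().apply(np.array(xyz)-p).round(1))
def ch(q,x=(535.6,-272.5,-.08)):
    c,s=np.cos(x[2]),np.sin(x[2]);return np.array([x[0]+c*q[0]-s*q[1],x[1]+s*q[0]+c*q[1],q[2]])
E
python3 - <<'E'
from fit import *
T=[]
for n in("scene","side"):
    c=dict(np.load(n+".npz"));w=world(c);H=hsv(c);h,s,v=H[...,0],H[...,1],H[...,2]
    m=(h>100)&(h<125)&(s>120)&(w[...,2]<30)&(w[...,2]>19)&(np.hypot(w[...,0]-457,w[...,1]-325)<150)
    T.append(w[m])
def f(x,t):
    l=loc(t,x);o=[]
    for lo,hi in(([-65,-105],[65,-100]),([-65,100],[65,105]),([-65,-105],[-60,105]),([60,-105],[65,105]),([-65,-2.5],[65,2.5])):
        o.append(sdf(l[:,:2],lo,hi))
    return np.maximum(np.min(o,0),0)
for t in(T[0],T[1],np.vstack(T)):
    b=min((least_squares(f,[457+dx,325+dy,-.18],args=(t,),loss='soft_l1',x_scale=[10,10,.1]) for dx in(-8,0,8) for dy in(-8,0,8)),key=lambda r:r.cost)
    print(len(t),b.x,b.cost/len(t), ch([0,-52.5,5],b.x))
plan(ch([85,-40,120]),-.08+np.pi/2)
plan(ch([85,-40,50]),-.08)
E
```

```text
878 [ 4.62264486e+02  3.25974722e+02 -1.79673115e-01] 0.010093771380861238 [452.88231781 274.31985891   5.        ]
409 [ 4.62478750e+02  3.24167415e+02 -1.83897099e-01] 0.13997179220762815 [452.87847726 272.55264181   5.        ]
1287 [ 4.62182082e+02  3.25065223e+02 -1.79591318e-01] 0.07130284601219973 [452.80413964 273.40959257   5.        ]
clock 0.7 pos [150.8 528.9 216.5] jaw yaw 1.293 tool x [-0.e+00  1.e-04 -1.e+00] j6 -0.07 F [-0.2 -0.1 -0.1] gap 94.0
target [ 617.1 -319.2  120. ] spin -0.1978 shift [  96.4 -808.1  532.6]
clock 0.7 pos [150.8 528.9 216.5] jaw yaw 1.293 tool x [-0.e+00  1.e-04 -1.e+00] j6 -0.07 F [-0.2 -0.1 -0.1] gap 94.0
target [ 617.1 -319.2   50. ] spin 1.373 shift [166.4 532.6 808.1]
```

```bash
python3 -m handwheel '[[[0,0,0],-0.099],[[0,0,0],-0.099],[[0,-45,29.6],0],[[0,-45,29.6],0],[[0,-45,29.6],0],[[0,-45,29.6],0],[[0,-45,29.6],0],[[0,-45,29.6],0],[[0,-45,29.6],0],[[0,-45,29.6],0]]' 255 30
python3 -m handwheel '[[[0,-45,29.6],0],[[0,-45,29.6],0],[[0,-45,29.6],0],[[0,-45,29.6],0],[[0,-45,29.6],0],[[0,-45,29.6],0],[[0,-45,29.6],0],[[0,-45,29.6],0],[[0,-45,29.6],0],[[0,-45,29.6],0]]'
python3 - <<'E'
from h import *
from cell import manip
plan(ch([85,-40,120]),-.08+np.pi/2)
c=manip.camera("wrist");np.savez("w1.npz",**c)
cv2.imwrite("pics/w1.png",c["pixels"][:,:,::-1])
w=world(c);H=hsv(c);h,s,v=H[...,0],H[...,1],H[...,2]
g=(h>45)&(h<80)&(s>120)&(v>110)&(w[...,2]>22)&(w[...,2]<45);print("lamp",g.sum(),np.nanmean(w[g],0),ch([85,38,32]))
dl=np.hypot(w[...,0]-622,w[...,1]+285)
m=(dl<35)&(w[...,2]>44)&(w[...,2]<56)&(s<70)&(v>120);print("knob",m.sum(),np.nanmean(w[m],0),np.nanmin(w[m],0),np.nanmax(w[m],0),ch([85,-8,49]))
E
```

```text
clock: 1.95
eef_pos: [358.8, 149.5, 216.8]
eef_rot: [0.378, 1.57, 0.298]
wrist_force: [0.4, 0.7, -0.6]
finger_gap: 0.9
clock: 3.2
eef_pos: [618.0, -322.6, 216.4]
eef_rot: [-0.068, 1.571, -0.148]
wrist_force: [0.8, 0.1, 1.0]
finger_gap: 0.5
clock 3.2 pos [ 618.  -322.6  216.4] jaw yaw 1.491 tool x [ 1.e-04 -0.e+00 -1.e+00] j6 -2.02 F [0.8 0.1 1. ] gap 0.5
target [ 617.1 -319.2  120. ] spin 0.0002 shift [96.4  3.3 -1.1]
lamp 240 [ 622.43834838 -243.71804721   33.1130235 ] [ 623.36490341 -241.41428415   32.        ]
knob 110 [ 618.74593795 -289.04110996   48.63669345] [ 612.35437726 -294.92832396   44.65024864] [ 625.63643634 -282.96232439   50.35952874] [ 619.68882748 -287.26716264   49.        ]
```

View pics/w1.png

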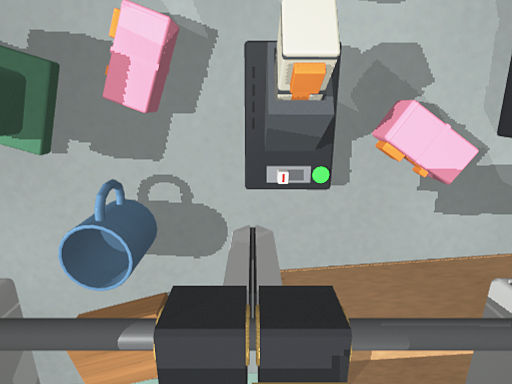

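The wrist picture shows the green lamp at (320,175), the white knob at (283,177) on its "on" side, and the cream pack with its orange tab at (308,80). The pink look-alikes sit to the left and right. This is the right charger, so I'll do the switch next.

```bash
python3 -m handwheel '[[[25,0,0],0],[[25,0,0],0],[[25,0,0],0],[[25,0,0],0],[[25,0,0],0],[[20,0,0],0],[[13,0,0],0],[[10,0,0],0],[[0,0,0],0],[[0,0,0],0]]'
python3 -m handwheel '[[[0,3,0],0],[[0,3,0],0],[[0,3,0],0],[[0,3,0],0],[[0,3,0],0],[[0,3,0],0],[[0,3,0],0],[[0,3,0],0],[[0,3,0],0],[[0,3,0],0]]'
python3 - <<'E'
from h import *
from cell import manip
plan([0,0,0],-.08+np.pi/2)
from fit import *
c=dict(np.load("w1.npz"));w=world(c);H=hsv(c);h,s,v=H[...,0],H[...,1],H[...,2]
d=np.hypot(w[...,0]-550,w[...,1]+273)
P=w[(d<140)&(w[...,2]>95)&(s<110)&(v>90)];B=w[(d<110)&(w[...,2]>6)&(w[...,2]<34)&(v<70)]
r=fitch(B,P,[535,-272,-.08]);print(len(P),len(B),r.x,np.median(abs(r.fun)))
c=manip.camera("wrist");np.savez("w2.npz",**c);cv2.imwrite("pics/w2.png",c["pixels"][:,:,::-1])
E
```

```text
clock: 4.5
eef_pos: [617.7, -321.2, 49.2]
eef_rot: [-0.48, 1.57, -0.56]
wrist_force: [-0.1, -0.4, 0.6]
finger_gap: 0.2
clock: 5.75
eef_pos: [619.8, -290.9, 48.5]
eef_rot: [-1.097, 1.571, -1.177]
wrist_force: [0.9, -2.9, -0.6]
finger_gap: 0.6
clock 5.75 pos [ 619.8 -290.9   48.5] jaw yaw 1.491 tool x [ 0.e+00 -1.e-04 -1.e+00] j6 -1.98 F [ 0.9 -2.9 -0.6] gap 0.6
target [0 0 0] spin 0.0002 shift [  48.4  240.4 -641. ]
17025 2730 [ 5.86878474e+02 -2.83322750e+02  1.93899871e-01] 117.86620694625483
```

```bash
python3 -m handwheel '[[[0,1,0],0],[[0,1,0],0],[[0,1,0],0],[[0,1,0],0],[[0,0,0],0],[[0,0,0],0],[[0,0,0],0],[[0,0,0],0],[[0,0,0],0],[[0,0,0],0]]'
python3 - <<'E'
from fit import *
from cell import manip
plan([0,0,0],-.08+np.pi/2)
c=dict(np.load("w1.npz"));w=world(c);H=hsv(c);h,s,v=H[...,0],H[...,1],H[...,2]
d=np.hypot(w[...,0]-550,w[...,1]+273)
P=w[(d<140)&(w[...,2]>95)&(w[...,2]<150)&(s<110)&(v>90)];B=w[(d<110)&(w[...,2]>6)&(w[...,2]<34)&(v<70)]
r=fitch(B,P,[535,-272,-.08]);print(len(P),len(B),r.x,np.median(abs(r.fun)))
c=manip.camera("wrist");np.savez("w2.npz",**c);cv2.imwrite("pics/w2.png",c["pixels"][:,:,::-1])
E
```

```text
clock: 7.05
eef_pos: [619.8, -289.7, 48.7]
eef_rot: [-1.23, 1.567, -1.311]
wrist_force: [0.6, -17.7, -3.6]
finger_gap: 0.3
clock 7.05 pos [ 619.8 -289.7   48.7] jaw yaw 1.4899 tool x [ 0.001  -0.0038 -1.    ] j6 -1.98 F [  0.6 -17.7  -3.6] gap 0.3
target [0 0 0] spin -0.0009 shift [  46.9  239.4 -641.1]
5688 2730 [ 5.36916484e+02 -2.74364207e+02 -8.92003344e-02] 1.0560697484116375
```

View pics/w2.png

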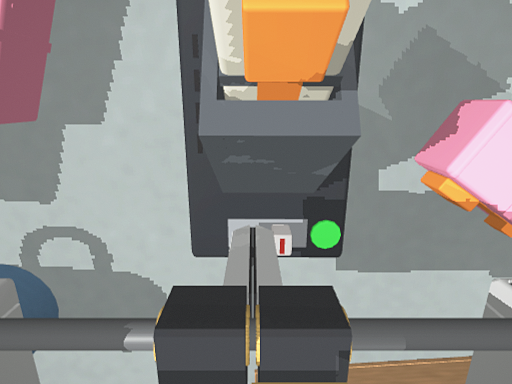

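The wrist picture shows the knob (282,240) pushed hard over next to the lamp (325,234), its end stop, with 17.7 N of contact force. Next I back off, raise, open and spin for the pack.

```bash
sed -i 's/535.6,-272.5,-.08)/536,-273.2,-.083)/' h.py
python3 -m handwheel '[[[0,-4,0],0],[[-10,-2,0],0],[[-30,0,0],0],[[-40,0,0],0],[[-40,0,0],0],[[-31,0,0],0],[[0,0,0],0.18],[[0,0,0],0.18],[[0,0,0],0.18],[[0,0,0],0.18]]' 0 35
python3 -m handwheel '[[[0,0,0],0.18],[[0,0,0],0.18],[[0,0,0],0.18],[[0,0,0],0.18],[[0,0,0],0.134],[[0,0,0],0],[[0,0,0],0],[[0,0,0],0],[[0,0,0],0],[[0,0,0],0]]'
python3 - <<'E'
from h import *
from cell import manip
plan(ch([-40.5,0,119.5]),-.083)
c=manip.camera("scene");w=world(c);H=hsv(c);h,s,v=H[...,0],H[...,1],H[...,2]
dl=np.hypot(w[...,0]-622,w[...,1]+275)
m=(dl<40)&(w[...,2]>42)&(w[...,2]<56)&(s<70)&(v>120);print("knob",m.sum(),np.nanmean(w[m],0),ch([85,8,49]))
E
```

```text
clock: 8.35
eef_pos: [619.6, -292.6, 199.5]
eef_rot: [2.609, 1.57, 1.804]
wrist_force: [-0.1, -0.7, -0.6]
finger_gap: 92.9
clock: 9.6
eef_pos: [619.6, -293.1, 199.4]
eef_rot: [-2.248, 1.571, 2.382]
wrist_force: [-0.8, 0.2, 0.2]
finger_gap: 94.0
clock 9.6 pos [ 619.6 -293.1  199.4] jaw yaw -0.0826 tool x [-0.  0. -1.] j6 -0.41 F [-0.8  0.2  0.2] gap 94.0
target [ 495.6 -269.8  119.5] spin 0.0004 shift [  79.9 -125.5  -12.9]
knob 24 [ 621.88371488 -269.48584034   47.26879112] [ 621.37062342 -272.27444266   49.        ]
```

```bash
python3 -m handwheel '[[[0,-25,-2.6],0],[[0,-25,-2.6],0],[[0,-25,-2.6],0],[[0,-25,-2.6],0],[[0,-25,-2.5],0],[[10,-0.5,0],0],[[0,0,0],0],[[0,0,0],0],[[0,0,0],0],[[0,0,0],0]]'
python3 - <<'E'
from fit import *
from cell import manip
plan(ch([-40.5,0,119.5]),-.083)
c=manip.camera("wrist");np.savez("w3.npz",**c);cv2.imwrite("pics/w3.png",c["pixels"][:,:,::-1])
w=world(c);H=hsv(c);h,s,v=H[...,0],H[...,1],H[...,2]
o=(h>5)&(h<20)&(s>150)&(v>120)&(w[...,2]>90)&(w[...,2]<150)
x=(536,-273.2,-.083)
L=loc(w[o],x);Q=(L-[0,0,47])@RP
print("tab pts pack frame 5/50/95%",np.percentile(Q,[5,50,95],axis=0).round(1).tolist())
m=(w[...,2]>95)&(w[...,2]<150)&(s<90)&(v>110)
Q=(loc(w[m],x)-[0,0,47])@RP;Q=Q[(abs(Q[:,0])<40)&(abs(Q[:,1])<40)&(Q[:,2]>95)]
print("top face",len(Q),np.percentile(Q,[2,50,98],axis=0).round(1).tolist())
m=(v<110)&(w[...,2]>85)&(w[...,2]<115);Q=(loc(w[m],x));Q=Q[(abs(Q[:,1])<40)&(abs(Q[:,0])<40)];print("rim charger frame",len(Q),np.percentile(Q,[2,50,98],axis=0).round(1).tolist()) if len(Q) else 0
E
```

```text
clock: 10.9
eef_pos: [495.8, -269.8, 189.4]
eef_rot: [-2.045, 1.571, 2.584]
wrist_force: [-0.0, -0.0, -0.4]
finger_gap: 94.2
clock 10.9 pos [ 495.8 -269.8  189.4] jaw yaw -0.0828 tool x [-1.e-04  0.e+00 -1.e+00] j6 -0.48 F [-0.  -0.  -0.4] gap 94.2
target [ 495.6 -269.8  119.5] spin 0.0002 shift [69.9 -0.2  0. ]
tab pts pack frame 5/50/95% [[22.8, -10.6, 47.5], [30.1, 1.6, 85.2], [31.6, 10.5, 91.8]]
top face 2748 [[-26.0, -20.5, 97.0], [0.1, 0.8, 100.4], [21.1, 19.3, 101.7]]
rim charger frame 1923 [[-21.7, -28.4, 86.0], [7.3, 6.8, 100.7], [23.6, 27.6, 106.3]]
```

View pics/w3.png

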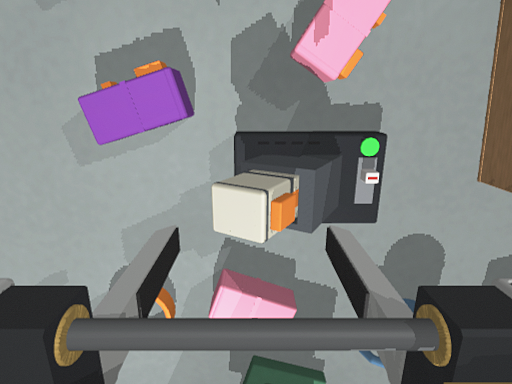

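The wrist picture shows the jaws straddling the pack (top face at (240,212), orange tab at (285,208)), with the knob next to the green lamp. Descending.

```bash
python3 -m handwheel '[[[12,-1.5,0],0],[[12,0,0],0],[[12,0,0],0],[[12,0,0],0],[[10,0,0],0],[[6,0,0],0],[[3,0,0],0],[[2,0,0],0],[[0,0,0],0],[[0,0,0],0]]'
python3 - <<'E'
from h import *
from cell import manip
plan(ch([-42,0,119.5]),-.083)
c=manip.camera("side");cv2.imwrite("pics/s4.png",cv2.resize(c["pixels"][170:310,270:410,::-1],(700,700))[:600])
E
```

```text
clock: 12.2
eef_pos: [494.2, -269.8, 120.7]
eef_rot: [1.073, 1.57, -0.581]
wrist_force: [-0.3, 0.3, -0.7]
finger_gap: 94.0
clock 12.2 pos [ 494.2 -269.8  120.7] jaw yaw -0.083 tool x [ 4.e-04 -2.e-04 -1.e+00] j6 -0.48 F [-0.3  0.3 -0.7] gap 94.0
target [ 494.1 -269.7  119.5] spin -0.0 shift [ 1.2 -0.1 -0. ]
```

View pics/s4.png

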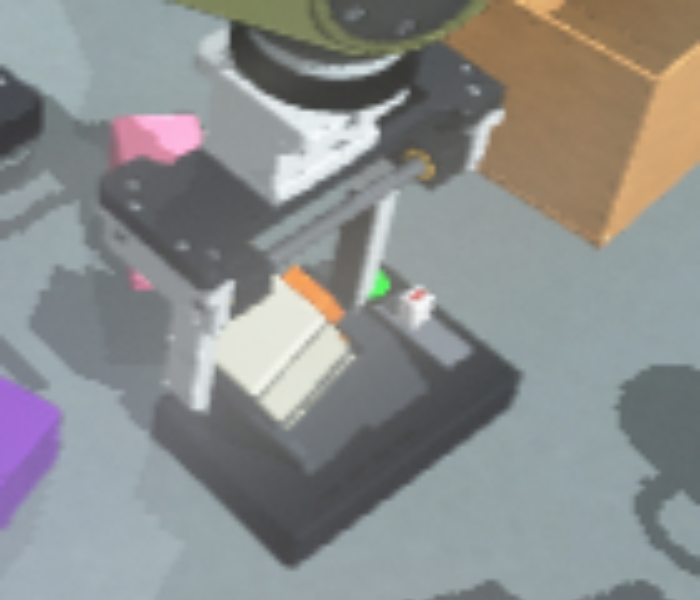

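The side view shows the fingers straddling the pack, clear of the rim. Closing.

```bash
python3 -m handwheel '[[[0,0,0],0],[[0,0,0],0],[[0,0,0],0],[[0,0,0],0],[[0,0,0],0],[[0,0,0],0],[[0,0,0],0],[[0,0,0],0],[[0,0,0],0],[[0,0,0],0]]' 255 35
```

```text
clock: 13.5
eef_pos: [494.0, -269.7, 120.4]
eef_rot: [-1.766, 1.57, 2.864]
wrist_force: [-2.5, -0.9, -0.8]
finger_gap: 62.7
```

The gap is 62.7 mm, which matches the fully pressed tab at 30° lean. Now I pull along the pack's axis.

```bash
python3 -m handwheel '[[[-1.7,-1,0],0],[[-1.7,-1,0],0],[[-1.7,-1,0],0],[[-1.7,-1,0],0],[[-1.7,-1,0],0],[[-1.7,-1,0],0],[[-1.7,-1,0],0],[[-1.7,-1,0],0],[[0,0,0],0],[[0,0,0],0]]'
python3 - <<'E'
from h import *
from cell import manip
plan([0,0,0],-.083)
c=manip.camera("side");cv2.imwrite("pics/s5.png",cv2.resize(c["pixels"][170:310,270:410,::-1],(600,600)))
E
```

```text
clock: 14.75
eef_pos: [486.1, -269.0, 134.0]
eef_rot: [-1.535, 1.571, 3.094]
wrist_force: [0.4, 0.6, -5.1]
finger_gap: 62.9
clock 14.75 pos [ 486.1 -269.   134. ] jaw yaw -0.083 tool x [-1.e-04  0.e+00 -1.e+00] j6 -0.49 F [ 0.4  0.6 -5.1] gap 62.9
target [0 0 0] spin 0.0 shift [ 134.  -506.8 -227.8]
```

View pics/s5.png

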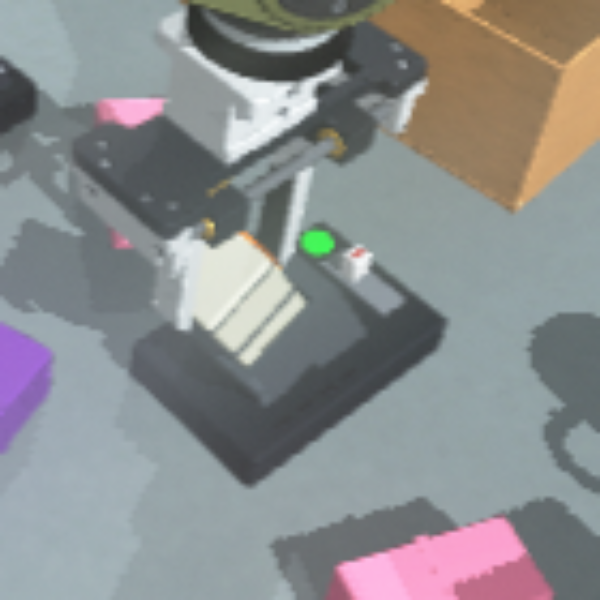

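The pack is coming out. The side view shows it slid up along its axis, with about 5 N of weight on the wrist. I keep pulling, then lift.

```bash
python3 -m handwheel '[[[-3,-1.73,0],0],[[-4,-2.3,0],0],[[-4.5,-2.6,0],0],[[-4.5,-2.6,0],0],[[-4.5,-2.6,0],0],[[-4.5,-2.6,0],0],[[-4.5,-2.6,0],0],[[-4.5,-2.6,0],0],[[-4.5,-2.6,0],0],[[-4.5,-2.6,0],0]]'
python3 -m handwheel '[[[-10,0,0],0],[[-10,0,0],0],[[-12,0,0],0],[[-14,0,0],0],[[-14,0,0],0],[[-14,0,0],0],[[-12,0,0],0],[[-10,0,0],0],[[0,0,0],0.05],[[0,0,0],0.048]]'
python3 - <<'E'
from fit import *
from cell import manip
tr=(462.2,325.0,-.18)
plan(ch([-43.7,-52.5,270],tr),-.18)
for n in("side","scene"):
    c=manip.camera(n);w=world(c);H=hsv(c);h,s,v=H[...,0],H[...,1],H[...,2]
    if n=="side": cv2.imwrite("pics/s6.png",cv2.resize(c["pixels"][100:260,240:400,::-1],(600,600)))
E
```

```text
clock: 16.05
eef_pos: [461.2, -267.0, 177.4]
eef_rot: [0.333, 1.571, -1.321]
wrist_force: [-0.7, 0.6, -5.5]
finger_gap: 63.2
clock: 17.3
eef_pos: [461.4, -267.0, 273.3]
eef_rot: [-1.741, 1.571, 2.789]
wrist_force: [0.2, 0.6, -5.7]
finger_gap: 62.7
clock 17.3 pos [ 461.4 -267.   273.3] jaw yaw -0.1826 tool x [-2.e-04  1.e-04 -1.e+00] j6 -0.41 F [ 0.2  0.6 -5.7] gap 62.7
target [409.8 281.2 270. ] spin -0.0026 shift [   3.3 -148.9 -530. ]
```

View pics/s6.png

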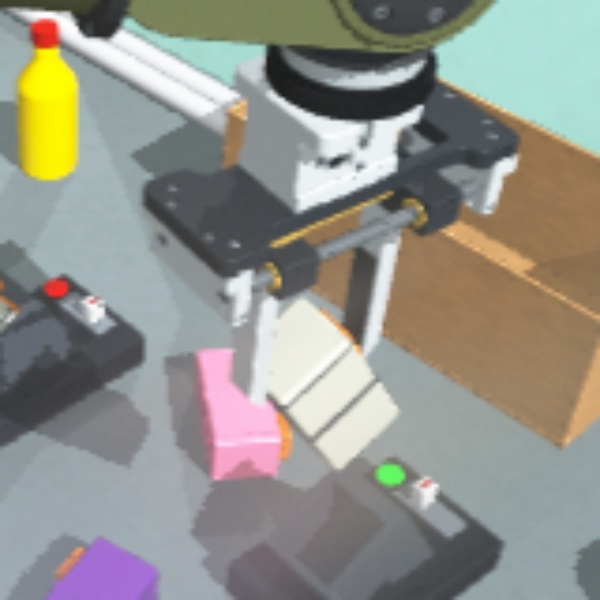

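The pack is held clear at about 30° lean and the socket is empty. The green charger's switch still shows off. Now I carry it over to the bay.

```bash
python3 -m handwheel '[[[0,-3,-10],0],[[0,-6,-21],0],[[0,-9,-32],0],[[0,-9,-32],0],[[0,-9,-32],0],[[0,-9,-32],0],[[0,-9,-32],0],[[0,-9,-32],0],[[0,-9,-32],0],[[0,-9,-32],0]]'
python3 -m handwheel '[[[0,-9,-32],0],[[0,-9,-32],0],[[0,-9,-32],0],[[0,-9,-32],0],[[0,-9,-32],0],[[0,-9,-32],0],[[0,-8,-30],0],[[0,-6,-20],0],[[0,-3,-10],0],[[0,0,0],0]]'
python3 - <<'E'
from fit import *
from cell import manip
tr=(462.2,325.0,-.18)
plan(ch([-43.7,-52.5,95],tr),-.18)
for n in("side","scene"):
    c=manip.camera(n);w=world(c)
    st=manip.read_state();t=np.ravel(st["eef_pos"]);H=hsv(c)
    d=loc(w.reshape(-1,3),(t[0],t[1],-.18))-[0,0,t[2]]
    m=(d[:,2]<10)&(d[:,2]>-100)&(abs(d[:,1])<30)&(d[:,0]>-30)&(d[:,0]<75)&(H[...,1].ravel()<110)
    q=d[m];q=q[q[:,2]<-40]
    if len(q): print(n,len(q),"lowest",q[:,2].min(),"x at low",np.median(q[q[:,2]<q[:,2].min()+4,0]))
    if n=="side": cv2.imwrite("pics/s7.png",cv2.resize(c["pixels"][40:200,100:313,::-1],(800,600)))
E
```

```text
clock: 18.65
eef_pos: [432.3, 32.0, 273.2]
eef_rot: [2.181, 1.57, 0.431]
wrist_force: [0.6, -0.1, -5.2]
finger_gap: 62.4
clock: 19.9
eef_pos: [408.3, 290.9, 273.1]
eef_rot: [-1.323, 1.571, -3.073]
wrist_force: [-0.4, -1.2, -5.2]
finger_gap: 62.0
clock 19.9 pos [408.3 290.9 273.1] jaw yaw -0.1797 tool x [-1.e-04 -0.e+00 -1.e+00] j6 0.73 F [-0.4 -1.2 -5.2] gap 62.0
target [409.8 281.2  95. ] spin 0.0003 shift [178.1   3.3   9.3]
side 190 lowest -81.30599593730108 x at low 19.90290510577106
scene 314 lowest -78.0250665272194 x at low 23.176357792041678
```

View pics/s7.png

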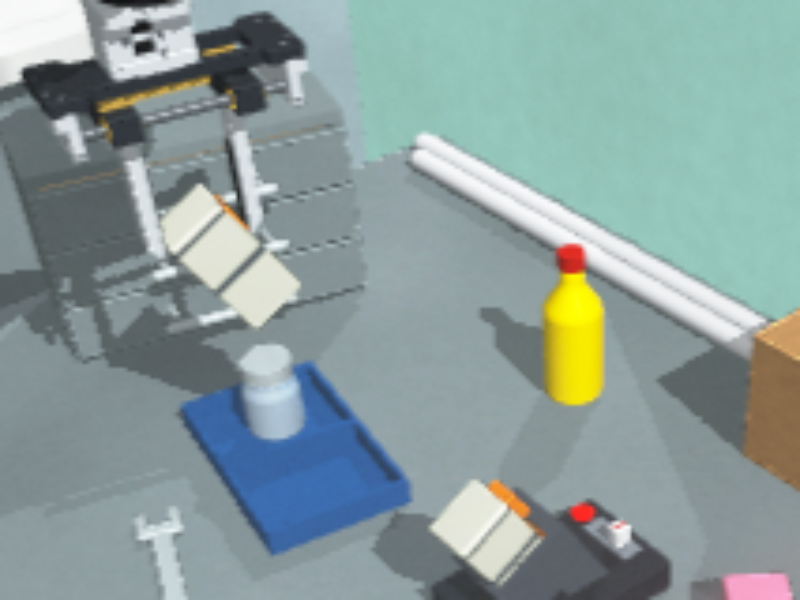

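```bash
python3 -m handwheel '[[[5,1.3,4],0],[[20,2,5.3],0],[[26,0,0],0],[[26,0,0],0],[[26,0,0],0],[[24,0,0],0],[[20,0,0],0],[[13,0,0],0],[[6,0,0],0],[[0,0,0],0]]'
python3 -m handwheel '[[[2,0,0],0],[[2,0,0],0],[[2,0,0],0],[[2,0,0],0],[[2,0,0],0],[[0,0,0],0],[[0,0,0],0],[[0,0,0],0],[[0,0,0],0],[[0,0,0],0]]'
```

```text
clock: 21.25
eef_pos: [410.6, 280.7, 107.2]
eef_rot: [2.199, 1.571, 0.447]
wrist_force: [-0.5, -0.2, -5.1]
finger_gap: 61.9
clock: 22.5
eef_pos: [410.5, 280.9, 97.1]
eef_rot: [1.997, 1.571, 0.245]
wrist_force: [0.6, -0.1, -6.5]
finger_gap: 61.8
```

```bash
python3 -m handwheel '[[[1,0,0],0],[[1,0,0],0],[[1,0,0],0],[[1,0,0],0],[[1,0,0],0],[[0,0,0],0],[[0,0,0],0],[[0,0,0],0],[[0,0,0],0],[[0,0,0],0]]'
```

```text
clock: 23.75
eef_pos: [410.5, 280.9, 92.1]
eef_rot: [2.639, 1.571, 0.888]
wrist_force: [-0.4, -0.0, -4.9]
finger_gap: 62.3
```

```bash
python3 -m handwheel '[[[1,0,0],0],[[1,0,0],0],[[1,0,0],0],[[1,0,0],0],[[0,0,0],0],[[0,0,0],0],[[0,0,0],0],[[0,0,0],0],[[0,0,0],0],[[0,0,0],0]]'
python3 - <<'E'
from fit import *
from cell import manip
plan([0,0,0],-.18)
c=manip.camera("scene");cv2.imwrite("pics/s8.png",cv2.resize(c["pixels"][230:384,290:444,::-1],(600,600)))
E
```

```text
clock: 25.0
eef_pos: [411.1, 281.9, 90.7]
eef_rot: [2.58, 1.567, 0.828]
wrist_force: [-10.9, -0.5, 27.8]
finger_gap: 62.1
clock 25.0 pos [411.1 281.9  90.7] jaw yaw -0.181 tool x [ 0.0024  0.0026 -1.    ] j6 0.71 F [-10.9  -0.5  27.8] gap 62.1
target [0 0 0] spin -0.001 shift [  89.  -354.1  351.2]
```

View pics/s8.png

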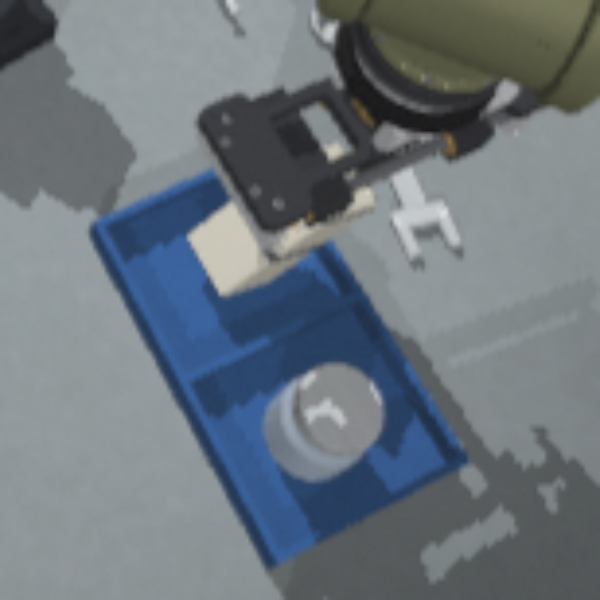

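The scene crop shows the leaning pack's lower edge on the floor of the empty bay, in contact, with the jar untouched. Now I loosen the grip and swing the pack upright about that edge, moving towards tray +x and slightly down.

```bash
python3 -m handwheel '[[[-2.5,0,0],0],[[0,0,0],0],[[0,1,0],0],[[0.5,2.5,0],0],[[0.7,3,0],0],[[0.9,3,0],0],[[1,3,0],0],[[1,3,0],0],[[1,3,0],0],[[0,0,0],0]]' 255 6
python3 - <<'E'
from fit import *
from cell import manip
st=manip.read_state();t=np.ravel(st["eef_pos"]);plan(t,-.18)
for n in("side","scene"):
    c=manip.camera(n);w=world(c);H=hsv(c)
    q=loc(w.reshape(-1,3),(462.2,325.,-.18));q[:,1]+=52.5
    m=(q[:,2]<130)&(q[:,2]>8)&(abs(q[:,1])<35)&(abs(q[:,0])<90)&(H[...,1].ravel()<100)&(H[...,2].ravel()>120)
    q=q[m];
    for z in(15,30,45,60,75,90,105):
        k=q[abs(q[:,2]-z)<7]
        if len(k)>4: print(n,z,len(k),"x",np.percentile(k[:,0],[5,95]).round(),"y",np.percentile(k[:,1],[5,95]).round())
E
```

```text
clock: 26.3
eef_pos: [428.9, 277.4, 85.3]
eef_rot: [1.472, 1.571, -0.28]
wrist_force: [1.4, -0.2, 1.8]
finger_gap: 59.6
clock 26.3 pos [428.9 277.4  85.3] jaw yaw -0.1812 tool x [ 1.e-04 -0.e+00 -1.e+00] j6 0.68 F [ 1.4 -0.2  1.8] gap 59.6
target [428.9 277.4  85.3] spin -0.0012 shift [0. 0. 0.]
side 15 29 x [-27.  13.] y [-21.   1.]
side 30 56 x [-28.  65.] y [-23.  -7.]
side 45 58 x [-33.  12.] y [-22. -17.]
side 60 49 x [-38.   8.] y [-23. -18.]
side 75 64 x [-46.   5.] y [-23.  -9.]
side 90 93 x [-62.  15.] y [-22.  -6.]
side 105 168 x [-62.  11.] y [-22.  15.]
scene 15 11 x [-20.  22.] y [-9. 22.]
scene 30 85 x [-20.  21.] y [-17.  22.]
scene 45 86 x [-19.  17.] y [-16.  22.]
scene 60 26 x [-29.  12.] y [14. 22.]
scene 75 36 x [-38.   6.] y [15. 22.]
scene 90 41 x [-45.   3.] y [13. 22.]
scene 105 79 x [-49.  -7.] y [-18.  22.]
```

This is working: the lean is now about 17°, pivoting about the edge at x ≈ -25. Continuing.

```bash
python3 -m handwheel '[[[1,3,0],0],[[1,3,0],0],[[1,3,0],0],[[1.2,3,0],0],[[1.2,3,0],0],[[1.2,3,0],0],[[1.3,3,0],0],[[1.3,3,0],0],[[0.5,2,0],0],[[0,0,0],0]]' 255 6
cat > chk.py <<'E'
from fit import *
from cell import manip
st=manip.read_state();t=np.ravel(st["eef_pos"]);plan(t,-.18)
for n in("side","scene"):
    c=manip.camera(n);w=world(c);H=hsv(c)
    cv2.imwrite(f"pics/z_{n}.png",cv2.resize(c["pixels"][230:384,290:444,::-1],(600,600)))
    q=loc(w.reshape(-1,3),(462.2,325.,-.18));q[:,1]+=52.5
    m=(q[:,2]<130)&(q[:,2]>8)&(abs(q[:,1])<35)&(abs(q[:,0])<50)&(H[...,1].ravel()<100)&(H[...,2].ravel()>120)
    q=q[m];
    for z in(15,30,45,60,75,90,105):
        k=q[abs(q[:,2]-z)<7]
        if len(k)>4: print(n,z,len(k),"x",np.percentile(k[:,0],[5,95]).round(),"y",np.percentile(k[:,1],[5,95]).round())
E
python3 chk.py
```

```text
clock: 27.65
eef_pos: [454.3, 272.8, 76.0]
eef_rot: [-1.315, 1.571, -3.067]
wrist_force: [-1.6, -1.1, 3.8]
finger_gap: 54.3
clock 27.65 pos [454.3 272.8  76. ] jaw yaw -0.1811 tool x [-2.e-04 -0.e+00 -1.e+00] j6 0.65 F [-1.6 -1.1  3.8] gap 54.3
target [454.3 272.8  76. ] spin -0.0011 shift [0. 0. 0.]
side 15 57 x [-24.  22.] y [-22.   8.]
side 30 55 x [-24.  20.] y [-23.   6.]
side 45 61 x [-24.  23.] y [-23.   8.]
side 60 50 x [-24.  21.] y [-23. -17.]
side 75 80 x [-34.  36.] y [-22.  -6.]
side 90 97 x [-36.  37.] y [-22.  -5.]
side 105 183 x [-33.  32.] y [-22.  16.]
scene 15 25 x [-19.  25.] y [11. 22.]
scene 30 33 x [-18.  25.] y [10. 22.]
scene 45 27 x [-16.  25.] y [ 9. 22.]
scene 60 20 x [-15.  24.] y [17. 22.]
scene 75 31 x [-18.  25.] y [13. 22.]
scene 90 23 x [-19.  25.] y [17. 22.]
scene 105 63 x [-21.  -2.] y [-18.  22.]
```

Both cameras now show vertical faces: x is -24 to 22–25 over all heights, standing in the bay. The gripper is still holding. I release and lift.

```bash
python3 -m handwheel '[[[0,0,0],0],[[0,0,0],0],[[0,0,0],0],[[0,0,0],0],[[0,0,0],0],[[0,0,0],0],[[-5,0,0],0],[[-10,0,0],0],[[-15,0,0],0],[[-20,0,0],0]]' 40
python3 -m handwheel '[[[-25,0,0],0],[[-25,0,0],0],[[-25,0,0],0],[[-25,-10,0],0],[[-25,-20,0],0],[[0,-20,0],0],[[0,-20,0],0],[[0,0,0],0],[[0,0,0],0],[[0,0,0],0]]'
python3 chk.py
python3 - <<'E'
from h import *
from cell import manip
a=[]
for n,b in(("scene",(120,384,150,420)),("side",(100,300,120,400))):
    p=manip.camera(n)["pixels"][b[0]:b[1],b[2]:b[3],::-1];a.append(cv2.resize(p,(400,int(400*p.shape[0]/p.shape[1]))))
H=max(i.shape[0] for i in a);a=[cv2.copyMakeBorder(i,0,H-i.shape[0],0,0,cv2.BORDER_CONSTANT) for i in a]
cv2.imwrite("pics/end.png",np.hstack(a))
E
```

```text
clock: 29.0
eef_pos: [454.3, 272.9, 127.1]
eef_rot: [2.196, 1.571, 0.444]
wrist_force: [0.1, -0.1, -0.1]
finger_gap: 79.1
clock: 30.25
eef_pos: [385.8, 285.3, 250.6]
eef_rot: [-0.695, 1.57, -2.447]
wrist_force: [0.0, -0.4, -0.5]
finger_gap: 79.0
clock 30.25 pos [385.8 285.3 250.6] jaw yaw -0.1814 tool x [-3.e-04 -2.e-04 -1.e+00] j6 0.74 F [ 0.  -0.4 -0.5] gap 79.0
target [385.8 285.3 250.6] spin -0.0014 shift [0. 0. 0.]
side 15 59 x [-25.  19.] y [-23.   5.]
side 30 64 x [-26.  21.] y [-22.   6.]
side 45 57 x [-25.  21.] y [-22.   1.]
side 60 49 x [-25.  20.] y [-23.  -8.]
side 75 62 x [-25.  20.] y [-23. -15.]
side 90 59 x [-25.  22.] y [-23.  -3.]
side 105 161 x [-24.  20.] y [-22.  16.]
scene 15 32 x [-14.  24.] y [-17.  22.]
scene 30 33 x [-18.  25.] y [-14.  22.]
scene 45 26 x [-15.  24.] y [-8. 22.]
scene 60 16 x [-13.  23.] y [19. 22.]
scene 75 35 x [-18.  28.] y [ 7. 22.]
scene 90 34 x [-18.  24.] y [-16.  22.]
scene 105 423 x [-23.  22.] y [-17.  21.]
```

View pics/end.png

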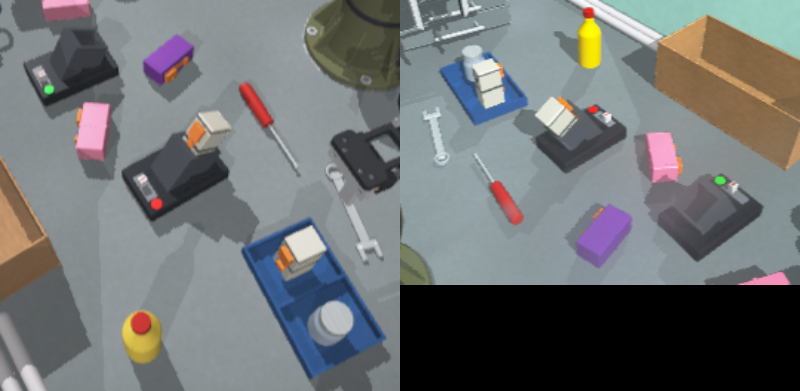

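```bash
python3 -c "
from cell import manip
manip.sign_off()"
```

```text
the job is handed in; nothing more can be done
```

The job is handed in, at about 30.5 s on the robot's clock. In the order asked, I slid the green-lamp charger's switch to off and pinched the pack's tab in. I then drew the pack out along its sloping axis and set it upright in the tray's empty bay before letting go.

- **Switch:** I pushed it until it hit its stop (17.7 N). A scene picture taken after backing off showed the knob about 15 mm further over, next to the lamp. The last picture still shows it there.
- **Tab and pack:** The finger gap closed to 62.7 mm, which is what a fully pressed tab gives at that lean. The pack then came out with only its own weight (about 5 N) on the wrist.
- **Placing:** The tool can only point down, so the pack came out still leaning about 30°. I rested its lower edge on the bay floor with a brief 28 N press. I then loosened the grip to 6 N and swung the pack upright while it was still held.
- **Last checks:** Both cameras show the pack standing with vertical faces, roughly centred in the empty bay. The jar, the red-lamp charger, its pack and its switch look unchanged in the picture; I did not measure them. The gripper is about 250 mm up and touching nothing.
- **Disagreements:** The cameras differed by 2–3 mm on knob and pack positions, which did not matter. The wrist camera's first charger fit failed because gripper pixels got into it; I refitted it with those excluded.

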